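Hold the propagation case's lid open at 45 degrees

ROBOT

A 7-joint arm with a two-finger parallel gripper is mounted at the origin on the work surface. World frame = base frame: x ahead of the robot, y to its left, z up, the work surface at z = 0. Lengths are in m, angles in degrees, forces in N, time in s.
With the tool pointing down it reaches from about 0.425 to 0.975 m from the base axis. Payload 16.7 kg.
Tool frame: the origin (TCP) lies on the mounting face of the last link; the fingertips stand 173 mm ahead of it and the grasp point (between the pads) lies 155 mm ahead of it; z points along the fingers, y is the line along which they close (so a half turn about z gives the same grasp; the last joint's range is limited). The gripper opens to 85 mm and grips with 20 to 120 N. Pads are 22 mm wide; open, the fingers measure 114 mm over their backs; the gripper's body (76 mm by 85 mm) begins 54 mm behind the grasp point. The pads swing forward as they close: fully open they stand 13 mm farther back than shut.
Start: joints at [-76.117, 24.414, 4.234, 92.017, -1.954, 63.644, -3.845], TCP at [0.258, 0.624, 0.405] pointing down, gripper open.
Joint ranges: [-163.25, 163.25], [-28.42, 122.38], [-70.27, 78.77], [12.13, 141.07], [-58.53, 238.53], [9.26, 117.41], [-156.51, 156.51]. Speed limits (degrees/s): [108.29, 108.29, 136.94, 136.94, 172.46, 172.46, 172.46].

INTERFACE

Orientations are given as a 3x3 rotation matrix whose columns are the frame's x, y, z axes.
In Python, from station import observe, snapshot, finish_job, recognise, trace, tip_of gives the robot as it stands.
- The arm moves only by the tool arm_command, never from a script. Its argument "series" is text: rows parted by semicolons, each of 7 numbers parted by spaces: the shift along the tool's x, y, z in cm, then the turn, a rotation vector about the tool's x, y, z in degrees, then the finger opening in cm, from 0 to 8.54. In form: dx dy dz ax ay az fingers; .... A call has 1 to 10 rows; each row shifts and turns the commanded pose from where the row before left it, along the tool's axes as they then stand; what a row does not reach is not made up. A row lasts 1/8 s, in which the tool goes at most 62.5 mm and 10.7 degrees, less where a joint would pass 70% of its speed; a pose out of reach is approached as far as the arm can. A call with a gripper value outside its range is refused whole. The fingers move at their own pace and stop on an object; "grip_force" is the grip in N (left out, the last holds). Time passes only in rows, so rows that do not move let the fingers close. It gives the time, the measured TCP pose, the force, the opening and the grip force at its end, in the units of the state.
- observe(): the state, without advancing time (a new reading comes with each control period).
- snapshot(name): name is "side" or "top"; returns a dict with "color" (420x560x3 uint8, red, green, blue), "fx", "fy", "cx", "cy" (pixels), "position" and "orientation" of the camera in the world. Camera axes: x right, y down, z forward; pixel columns grow to the right and rows downward; lengths in m; the calibration is good to about 2 mm. A picture is of the moment at which its call begins. There is no depth.
- finish_job(): hands the job in; it is judged then, once.
Trained networks look in a picture, given as the dict that the camera call returned (one of the last four; its "shot" number tells which), for a name from the list of things; names that differ only in an ending like _2 or _b are one class to them, and where a whole thing is asked for, a point or a joint stands for the part that bears it (a point fixed in the world has none). Each returns a list of dicts, best first, with "conf" (0 to 1); they miss things now and then, are a little off and sometimes report something else, mostly with a low value. They report only what shows in the picture. A call takes as long as a camera call. They do not tell look-alikes from the thing itself.
- recognise(name, picture): "bbox" ([centre column, centre row, width, height] in pixels, round what is visible of it).
- trace(name, picture): "mask" (420x560 bool, what is visible of it) and "bbox" ([centre column, centre row, width, height] in pixels, round what is visible of it).
- tip_of(name, picture): "uv" ([column, row] in pixels: a listed point, or the origin of a listed thing).
The state is a dict: "time": time; "qpos": joint angles; "joint_velocities": joint speeds; "effort": joint torques, N m; "ee_pos": TCP position; "ee_rot": TCP orientation; "wrist_force": force on the tool from outside, world axes, zero at the start; "moment": the same for the moment, N m; "opening": opening from 0.0 (shut) to 1.0 (fully open); "grasp_force": force on a finger pad.
Only numpy, scipy, OpenCV 4.12 (cv2) and the standard library are available. Lean on these libraries where they do the work, as an engineer would, in place of code of your own. Each camera call takes 0.05 s, during which the arm holds its last target. There are 200 camera calls.

TASK

The cuttings in the clear-lidded propagation case are about to be misted: turn the thumb catch on its front sill all the way clear of the lid, then lift the lid by its handle to 45 degrees and hold it still there. Finish while still holding the handle: the lid has no stay and falls shut if let go, and it must not be allowed to drop on the way. Leave the brown pot, the white scoop and the mister bottle where they are.

Things in the scene. Friction and masses are not known exactly. Their poses are not given: they have to be found in the camera images.
- case: low box of green-painted rails with clear side panels and six potted cuttings inside, fixed to the bench, 290 mm deep (x), 380 mm wide (y), 131 mm high. Origin at its underside in the middle of the width; x points from the front sill to the hinge, z up. The front sill's top (131 mm high, x -148 to -117 mm) is flush with the shut lid's top.
- lid_hinge (a point): middle of the lid's hinge axis, at the case's back edge (case x +135 mm, 115 mm above the bench). The axis runs along the case's y. Axes as the case's. The lid is a bare aluminium frame with a clear panel, 250 mm deep, 360 mm wide, 16 mm thick, lying from the hinge towards the front sill.
- lid (a joint): opening angle of the lid in rad: 0 shut and level, 0.785 is 45 degrees, 1.8 stop. It opens upward, its front edge rising and swinging back towards the hinge side. Weight about 2.5 to 6 N at its middle pulls it shut (about 1.3 to 3 N at the handle); the hinge does not hold it.
- lid_handle (a point): black D-handle standing on the middle of the lid's front rail: a round bar 10 mm thick along the case's y, 98 mm clear span between its legs, bar axis 38 mm above the lid's top. This point is the middle of the bar; with the lid shut it lies 240 mm in front of the hinge axis (case x -105 mm) and 54 mm above it (169 mm above the bench). It turns with the lid: x to the hinge along the lid, y along the bar, z out of the lid.
- catch_wing (a point): top middle of the upright brass thumb wing of the catch, on the catch's vertical pivot (case x -130 mm, y +130 mm, 164 mm above the bench). The wing is a flat plate 30 mm long, 9 mm thick, 26 mm tall standing on a 5 mm thick blade that reaches 32 mm from the pivot, its underside 2 mm above the sill. x points along the wing and the blade to the blade's tip, z up.
- catch (a joint): turn of the catch in rad, counter-clockwise seen from above. Near 0 the blade points at the hinge, over the lid's front rail, and blocks the lid; beyond 1.3 it lies along the sill and the lid is free; stop at 1.65. It stays where it is left (friction about 0.05 N m).
- pot: brown glazed round pot, 138 mm across, 75 mm high, loose on the bench beside the case; origin at the centre of its underside
- scoop: white plastic scoop, lying loose on the bench, 210 mm long along its x, 60 mm wide, 28 mm high; origin at its underside where the handle meets the blade, the handle runs 100 mm to -x
- mister: green mister bottle with white spray head, 72 mm across, 190 mm high, standing loose on the bench; origin at the centre of its underside
Not all that is in view belongs to the job. Of the things that look like the mister, the middle-sized one is meant.

How it is judged (in metres and radians):
On the way:
1. the catch is turned clear of the lid while the lid is still shut (value of joint catch above 1.35 rad and value of joint lid below 0.05 rad), for 0.2 s.
At the end, for the whole second after the job is handed in: The lid stands still (under 0.1 rad/s) at 45 degrees within 5 degrees either way, the gripper's fingers bear on its handle, the catch is still turned clear (over 1.3 rad), and pot, scoop and mister stand upright within 30 mm of where they were (value of joint lid between 0.698 and 0.873 rad and velocity of joint lid between -0.1 and 0.1 rad/s and contact force between the fingers and lid_handle_bar above 0.5 N and value of joint catch above 1.3 rad and distance of each of pot, scoop, mister from where it was at the start of the episode below 0.03 m and angle between each of mister, pot's own z axis and vertical below 0.3 rad); the arm keeps its last pose, push and grip.
It fails at once if the lid drops (falls shut faster than 1.5 rad/s) (velocity of joint lid below -1.5 rad/s).
It fails at once if the pot, the scoop or the mister is shoved more than 30 mm or knocked over (distance of any of pot, scoop, mister from where it was at the start of the episode above 0.03 m or angle between any of mister, pot's own z axis and vertical above 0.3 rad).
It also fails if it takes over 53 s, if anything falls off the work surface, if the arm or the gripper's body presses on something with over 40 N, if the wrist force passes 120 N, or if a joint passes its speed limit or range.

## Working session

There is one attempt and no reset: what is moved stays moved. The work goes in short steps, Python scripts to look and compute and a tool call to move; the robot and the scene stay as the last step left them, time stands still between calls to the robot, and variables do not carry over. Pictures are saved under pics/ and viewed, at most 10 in all, crops included, and the job is handed in when it is done.

Besides the shell and the picture viewer there is one more tool, called after "Request:" as name(argument=value, ...) on one line, values as JSON. arm_command: Moves the arm, as the interface text tells. Its arguments: {"type":"object","properties":{"series":{"type":"string"},"grip_force":{"type":"number"}},"required":["series"]}

```bash
mkdir -p pics; cat > h.py <<'E'
import numpy as np, cv2
from station import *
def ray(p,uv):
    d=np.array([(uv[0]-p['cx'])/p['fx'],(uv[1]-p['cy'])/p['fy'],1.]);d=np.array(p['orientation'])@d
    return np.array(p['position']),d/np.linalg.norm(d)
def tri(a,b):
    (o,d),(q,e)=a,b
    s=np.linalg.lstsq(np.c_[d,-e],q-o,rcond=None)[0]
    x,y=o+s[0]*d,q+s[1]*e
    return (x+y)/2,np.linalg.norm(x-y)
def onz(r,z): return r[0]+r[1]*(z-r[0][2])/r[1][2]
def proj(p,X):
    c=np.array(p['orientation']).T@(np.array(X)-p['position']);return [p['fx']*c[0]/c[2]+p['cx'],p['fy']*c[1]/c[2]+p['cy']]
E
python3 - <<'E'
from h import *
np.set_printoptions(precision=3,suppress=True)
S=snapshot('side');T=snapshot('top')
cv2.imwrite('pics/a.png',np.vstack([S['color'],T['color']])[:,:,::-1][::1]) 
im=np.hstack([S['color'],T['color']])[:,:,::-1]; cv2.imwrite('pics/a.png',cv2.resize(im,(800,300),interpolation=cv2.INTER_AREA))
cv2.imwrite('pics/top.png',cv2.resize(T['color'][:,:,::-1],(800,600)))
cv2.imwrite('pics/side.png',cv2.resize(S['color'][:,:,::-1],(800,600)))
for p in(S,T): print(p['position'],np.array(p['orientation']),p['fx'])
for n in['case','lid_hinge','lid_handle','catch_wing','pot','scoop','mister']:
    a,b=tip_of(n,S),tip_of(n,T)
    for l,r in(('S',a),('T',b)):
        print(n,l,[(np.round(q['uv']),round(q['conf'],2)) for q in r[:4]])
    if a and b:
        print('  ',*tri(ray(S,a[0]['uv']),ray(T,b[0]['uv'])))
E
```

```text
[ 1.417 -0.093  1.206] [[ 0.159  0.79  -0.592]
 [ 0.987 -0.12   0.105]
 [ 0.012 -0.601 -0.799]] 472.72292272515915
[0.371 0.057 1.13 ] [[ 0.046 -0.968  0.248]
 [-0.999 -0.046  0.005]
 [ 0.006 -0.248 -0.969]] 400.69408906655264
case S [(array([257., 241.]), 0.68)]
case T [(array([293., 222.]), 0.64)]
   [ 0.617  0.003 -0.001] 0.02119348853273548
lid_hinge S [(array([276., 258.]), 0.57)]
lid_hinge T [(array([291., 160.]), 0.73)]
   [0.762 0.029 0.126] 0.0032325732258809622
lid_handle S [(array([254., 182.]), 0.58)]
lid_handle T [(array([301., 247.]), 0.71)]
   [0.521 0.    0.163] 0.0024914366485911453
catch_wing S [(array([278., 257.]), 0.17)]
catch_wing T [(array([253., 262.]), 0.62)]
   [ 0.525  0.108 -0.262] 0.060277530026254286
pot S [(array([334., 186.]), 0.86)]
pot T [(array([197., 280.]), 0.68)]
   [0.441 0.276 0.001] 0.001467103890721973
scoop S [(array([162., 240.]), 0.68)]
scoop T [(array([401., 246.]), 0.71)]
   [ 0.565 -0.297 -0.008] 0.0020161852675605256
mister S [(array([337., 218.]), 0.87), (array([354., 252.]), 0.87), (array([398., 231.]), 0.78)]
mister T [(array([150., 206.]), 0.82), (array([204., 195.]), 0.75), (array([209., 231.]), 0.59)]
   [0.62  0.313 0.1  ] 0.16340094443087153
```

View pics/top.png

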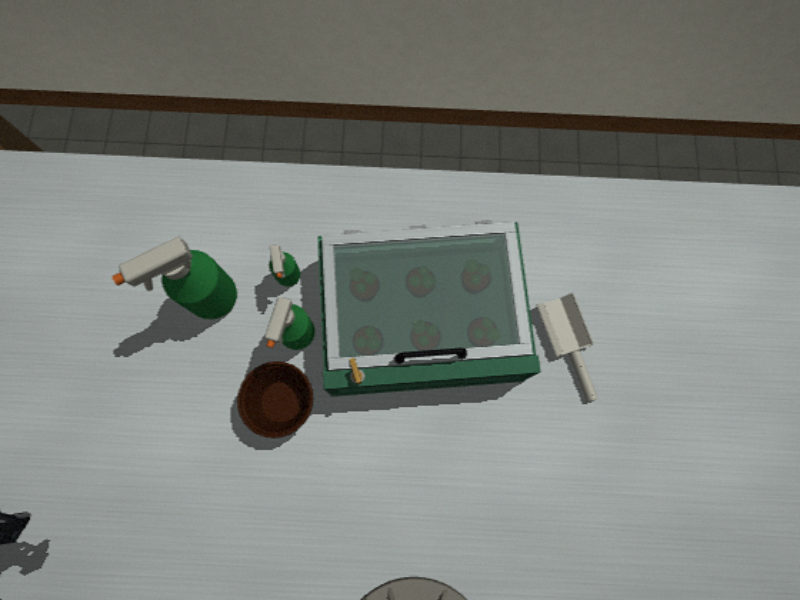

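View pics/side.png

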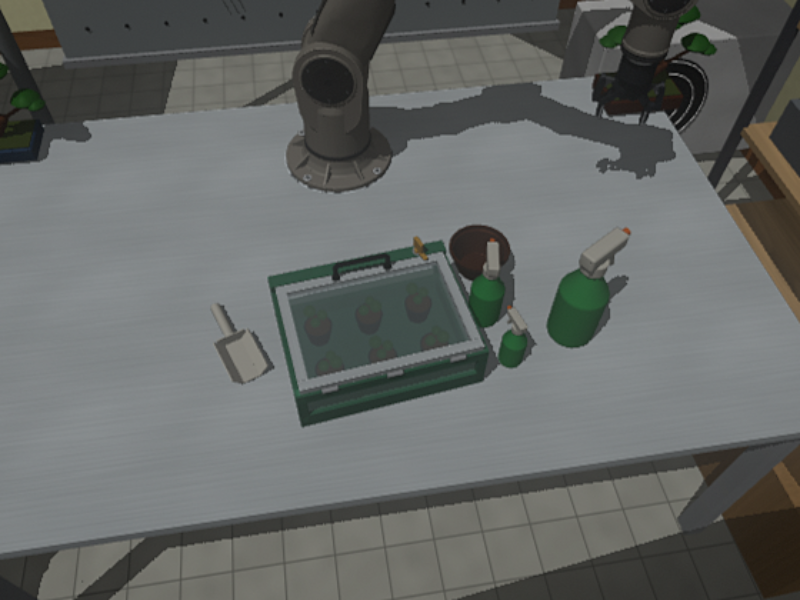

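The top view (800x600) shows the handle at (430,355), the catch at (357,371) and the brown pot at (276,400) next to the catch. There are three misters: large at (200,285), middle-sized at (293,325) and small at (285,268). The middle-sized one, beside the case behind the pot, is the one meant, and I will keep clear of all three. In the side view the catch is at (420,248), so the network's side hit was wrong.

```bash
python3 - <<'E'
from h import *
from scipy.optimize import least_squares
np.set_printoptions(precision=3,suppress=True)
S=snapshot('side');T=snapshot('top')
def crop(p,c,r,k=6): 
    u,v=c;return cv2.resize(p['color'][v-r:v+r,u-r:u+r,::-1],(400,400),interpolation=cv2.INTER_CUBIC)
cv2.imwrite('pics/c.png',np.hstack([crop(T,(250,258),30),crop(S,(294,174),30)]))
pts={'lid_hinge':(.135,0,.115),'lid_handle':(-.105,0,.169),'catch_wing':(-.130,.130,.164),'case':(0,0,0)}
obs=[]
for n,X in pts.items():
    for p,l in((S,'S'),(T,'T')):
        for q in tip_of(n,p)[:1]:
            if n=='catch_wing' and l=='S':continue
            obs.append((p,X,q['uv'],n+l))
# wing top centre from the pictures by eye
obs.append((S,pts['catch_wing'],(294,170),'wingS eye'))
def W(v,X): c,s=np.cos(v[2]),np.sin(v[2]);return np.array([v[0]+c*X[0]-s*X[1],v[1]+s*X[0]+c*X[1],X[2]])
f=lambda v:np.concatenate([np.array(proj(p,W(v,X)))-uv for p,X,uv,_ in obs])
r=least_squares(f,[.62,.03,0.05],loss='soft_l1',f_scale=2)
print(r.x,np.degrees(r.x[2]))
for o,e in zip(obs,r.fun.reshape(-1,2)):print(o[3],o[2],e)
for n,X in pts.items():print(n,W(r.x,X))
# lid outline check
lid=[(-.115,.18,.131),(-.115,-.18,.131),(.135,-.18,.131),(.135,.18,.131)]
for p in(S,T):
    im=p['color'][:,:,::-1].copy()
    for P in (lid,[(-.148,.19,.131),(-.148,-.19,.131)]):
        cv2.polylines(im,[np.int32([proj(p,W(r.x,X)) for X in P])],True,(0,0,255),1)
    cv2.imwrite('pics/o%d.png'%(p is T),im)
a,b=cv2.imread('pics/o0.png'),cv2.imread('pics/o1.png')
cv2.imwrite('pics/o.png',np.hstack([cv2.resize(a[150:310,170:370],(400,320)),cv2.resize(b[130:290,200:400],(400,320))]))
for n in ['pot','mister','scoop']:
    print(n,[onz(ray(T,q['uv']),0) for q in tip_of(n,T)],[onz(ray(S,q['uv']),0) for q in tip_of(n,S)])
o=observe();print(o['time'],o['ee_pos'],o['ee_rot'],o['opening'],o['wrist_force'])
E
```

```text
[0.626 0.01  0.115] 6.587164013271568
lid_hingeS [277.2, 258.1] [-1.677  1.415]
lid_hingeT [293.3, 158.6] [-0.815  2.885]
lid_handleS [252.7, 180.6] [0.548 0.598]
lid_handleT [300.1, 247.0] [ 1.191 -0.354]
catch_wingT [249.5, 260.8] [-1.314  0.115]
caseS [263.7, 242.6] [-0.618  0.103]
caseT [295.5, 221.5] [-1.097 -1.88 ]
wingS eye (294, 170) [-0.426 -2.471]
lid_hinge [0.761 0.026 0.115]
lid_handle [ 0.522 -0.002  0.169]
catch_wing [0.482 0.125 0.164]
case [0.626 0.01  0.   ]
pot [array([0.437, 0.277, 0.   ])] [array([0.436, 0.279, 0.   ])]
mister [array([0.695, 0.279, 0.   ]), array([0.644, 0.44 , 0.   ]), array([0.581, 0.248, 0.   ])] [array([0.576, 0.253, 0.   ]), array([ 0.7  ,  0.281, -0.   ]), array([0.648, 0.435, 0.   ]), array([0.621, 0.009, 0.   ])]
scoop [array([ 0.56 , -0.288,  0.   ])] [array([ 0.57 , -0.292,  0.   ])]
1.6 [0.258 0.624 0.405] [[-0.924  0.382 -0.   ]
 [ 0.382  0.924 -0.   ]
 [ 0.    -0.    -1.   ]] 0.999724515917312 [-0.049 -0.717  0.099]
```

View pics/c.png

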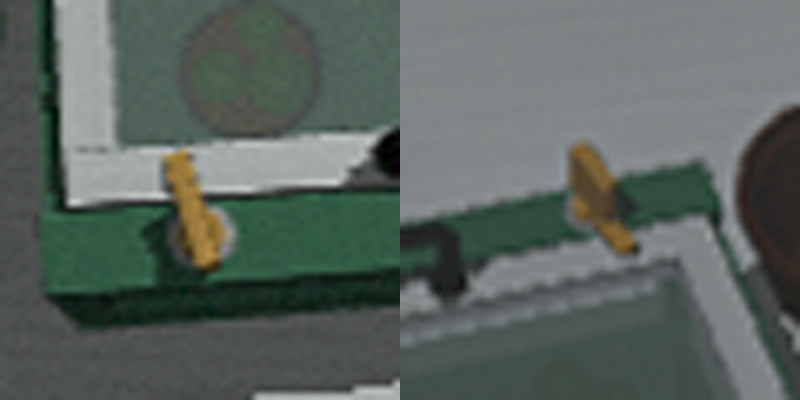

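View pics/o.png

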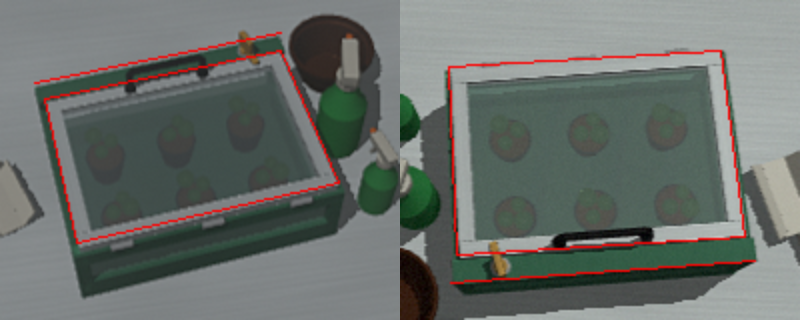

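The crop shows the wing turned about 20° in the world frame and the overlay fits the case. Now I'll move over the catch.

Request:
arm_command(series="-3.98 -3.76 0 0 0 0 6; -3.98 -3.76 0 0 0 0 6; -3.98 -3.76 0 0 0 0 6; -3.98 -3.76 0 0 0 0 6; -3.98 -3.76 0 0 0 0 6; -3.98 -3.76 0 0 0 0 6; -3.98 -3.76 0 0 0 0 6; -3.98 -3.76 0 0 0 0 6; -3.98 -3.76 0 0 0 0 6; -3.98 -3.76 0 0 0 0 6", grip_force=30)

```text
time: 2.85
ee_pos: [0.4825, 0.1226, 0.4051]
ee_rot: [[-0.924, 0.382, 0.001], [0.382, 0.924, 0.001], [-0.0, 0.001, -1.0]]
wrist_force: [0.5, 0.8, -0.1]
opening: 0.704
grasp_force: 0.0
```

Request:
arm_command(series="0 0 0 0 0 10 6; 0 0 0 0 0 10 6; 0 0 0 0 0 10 6; 0 0 0 0 0 10 6; 0 0 0 0 0 10 6; 0 0 0 0 0 10 6; 0 0 0 0 0 10 6; 0 0 0 0 0 10 6; 0 0 0 0 0 10 6; 0 0 0 0 0 10 6")

```text
time: 4.1
ee_pos: [0.482, 0.1243, 0.4048]
ee_rot: [[0.541, 0.841, 0.0], [0.841, -0.541, 0.0], [0.0, 0.0, -1.0]]
wrist_force: [-0.3, -0.3, 0.7]
opening: 0.703
grasp_force: 0.0
```

Request:
arm_command(series="0 0 0 0 0 10 6; 0 0 0 0 0 10 6; 0 0 0 0 0 10 6; 0 0 0 0 0 7 6; 0 0 0 0 0 0 6")

```text
time: 4.72
ee_pos: [0.482, 0.1244, 0.4048]
ee_rot: [[0.936, 0.352, 0.0], [0.352, -0.936, 0.0], [0.0, -0.0, -1.0]]
wrist_force: [0.4, -0.4, -0.2]
opening: 0.702
grasp_force: 0.0
```

```bash
cat >> h.py <<'E'
def togo(P,ang,o=None):
    "target tcp P, tool down, tool-y world angle ang(deg): shift cm in tool axes, turn about tool z"
    o=o or observe();R=np.array(o['ee_rot']);a=np.radians(ang);y=np.array([np.cos(a),np.sin(a),0]);z=np.array([0,0,-1.])
    Q=np.c_[np.cross(y,z),y,z]
    from scipy.spatial.transform import Rotation as Ro
    print('t',o['time'],'shift',np.round(100*R.T@(np.array(P)-o['ee_pos']),2),'turn',np.round(Ro.from_matrix(R.T@Q).as_rotvec(degrees=True),1),'open',round(o['opening'],3),'F',np.round(o['wrist_force'],1),'g',np.round(o['grasp_force'],1),'yang',round(float(np.degrees(np.arctan2(R[1,1],R[0,1]))),1))
E
python3 - <<'E'
from h import *
np.set_printoptions(precision=3,suppress=True)
S=snapshot('side');T=snapshot('top');o=observe()
print(o['ee_pos'],o['qpos'])
tip=onz(ray(T,(246.5,251.7)),.138);print('tip',tip,np.degrees(np.arctan2(tip[1]-.125,tip[0]-.482)))
tipS=onz(ray(S,(294-30+232/6.667,174-30+247/6.667)),.138);print('tipS',tipS)
wf=onz(ray(T,(250-30+210/6.667,258-30+266/6.667)),.164);print('front of wing top',wf)
print('S wing top', [onz(ray(S,(264+u/6.667,144+v/6.667)),.164) for u,v in((578,145),(608,172))])
togo([.482,.125,.315],-70)
E
```

```text
[0.482 0.124 0.405] [-53.474   8.164  35.162 115.89   -5.568  57.54  -84.862]
tip [0.508 0.132 0.138] 15.385443983911902
tipS [0.515 0.136 0.138]
front of wing top [0.466 0.116 0.164]
S wing top [array([0.501, 0.295, 0.164]), array([0.519, 0.304, 0.164])]
t 4.825 shift [ 0.02 -0.06  8.98] turn [-0.  -0.   0.7] open 0.704 F [0.3 0.2 1. ] g 0.0 yang -69.3
```

Request:
arm_command(series="0 0 4 0 0 0 6; 0 0 3 0 0 0 6; 0 0 1.8 0 0 0 6; 0 0 0 0 0 0 4", grip_force=30)

```text
time: 5.32
ee_pos: [0.4817, 0.1242, 0.3158]
ee_rot: [[0.936, 0.353, -0.002], [0.353, -0.936, -0.001], [-0.002, 0.001, -1.0]]
wrist_force: [-0.4, 0.3, 0.2]
opening: 0.505
grasp_force: 0.0
```

```bash
python3 - <<'E'
from h import *
S=snapshot('side');T=snapshot('top')
def crop(p,c,r): 
    u,v=c;return cv2.resize(p['color'][v-r:v+r,u-r:u+r,::-1],(400,400),interpolation=cv2.INTER_CUBIC)
cv2.imwrite('pics/d.png',np.hstack([crop(T,(250,258),45),crop(S,(294,174),45)]))
togo([.482,.124,.315],-70)
E
```

```text
t 5.425 shift [-0.04  0.02  0.23] turn [ 0.  -0.   0.6] open 0.468 F [ 0.1  0.2 -0.3] g 0.0 yang -69.4
```

View pics/d.png

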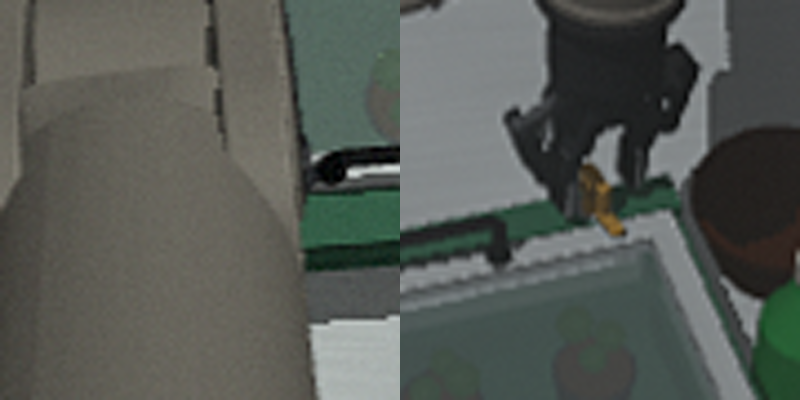

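The side crop shows the brass wing (595,190) between the two fingers (570,195 and 635,165), so I'll close on it.

Request:
arm_command(series="0 0 0 0 0 0 2; 0 0 0 0 0 0 0.5; 0 0 0 0 0 0 0.3; 0 0 0 0 0 0 0.3; 0 0 0 0 0 0 0.3; 0 0 0 0 0 0 0.3")

```text
time: 6.18
ee_pos: [0.4826, 0.1235, 0.3176]
ee_rot: [[0.937, 0.35, 0.002], [0.35, -0.937, -0.0], [0.001, 0.001, -1.0]]
wrist_force: [0.7, -7.6, 7.6]
opening: 0.093
grasp_force: 32.2
```

Request:
arm_command(series="0 0.1 -0.2 0 0 0 0.3; 0 0 0 0 0 -6 0.3; 0 0 0 0 0 -8 0.3; 0 0 0 0 0 -8 0.3; 0 0 0 0 0 -8 0.3; 0 0 0 0 0 -8 0.3; 0 0 0 0 0 -8 0.3")

```text
time: 7.05
ee_pos: [0.4821, 0.1236, 0.3183]
ee_rot: [[0.393, 0.919, -0.0], [0.919, -0.393, -0.0], [-0.0, -0.0, -1.0]]
wrist_force: [4.1, 3.5, -19.2]
opening: 0.096
grasp_force: 31.6
```

Request:
arm_command(series="0 0 0 0 0 -8 0.3; 0 0 0 0 0 -8 0.3; 0 0 0 0 0 -7 0.3; 0 0 0 0 0 -7 0.3; 0 0 0 0 0 0 0.3; 0 0 0 0 0 0 0.3; 0 0 0 0 0 0 0.3")

```text
time: 7.92
ee_pos: [0.4819, 0.1236, 0.3183]
ee_rot: [[-0.112, 0.994, -0.001], [0.994, 0.112, -0.0], [-0.0, -0.001, -1.0]]
wrist_force: [-0.6, 4.4, -19.6]
opening: 0.1
grasp_force: 31.6
```

```bash
python3 - <<'E'
from h import *
S=snapshot('side')
togo([.482,.124,.315],8)
print(observe()['moment'])
p=S;u,v=270,175;r=50
cv2.imwrite('pics/e.png',cv2.resize(p['color'][v-r:v+r,u-r:u+r,::-1],(500,500),interpolation=cv2.INTER_CUBIC))
E
```

```text
t 7.975 shift [0.04 0.02 0.33] turn [-0.1  0.  -1.6] open 0.098 F [ -1.1   4.4 -19.2] g 31.6 yang 6.4
[1.01949097 0.11917923 0.04149577]
```

View pics/e.png

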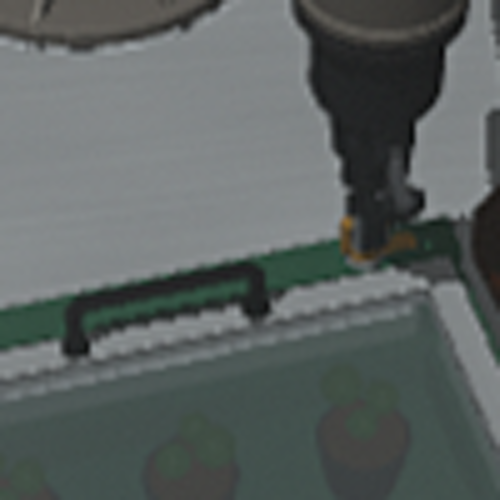

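Blade now lies along the sill (tip at 410,240 in the crop), with the catch at about 90°. I'll release it and go over the handle.

Request:
arm_command(series="0 0 0.2 0 0 0 1.5; 0 0 0 0 0 0 3; 0 0 0 0 0 0 4; 0 0 0 0 0 0 4; 0 0 -3 0 0 0 4; 0 0 -4 0 0 0 6; -4 0.8 0 0 0 0 6; -5 1 0 0 0 0 6; -4 0.8 0 0 0 0 6; 0 0 0 0 0 0 6")

```text
time: 9.22
ee_pos: [0.5234, -0.0059, 0.3869]
ee_rot: [[-0.109, 0.994, 0.001], [0.994, 0.109, -0.001], [-0.001, 0.0, -1.0]]
wrist_force: [0.8, 0.5, -0.1]
opening: 0.706
grasp_force: 0.0
```

```bash
python3 - <<'E'
from h import *
np.set_printoptions(precision=3,suppress=True)
S=snapshot('side');T=snapshot('top')
print(observe()['ee_pos'],observe()['qpos'])
for n in('lid_handle','catch_wing'):
    a,b=tip_of(n,S),tip_of(n,T);print(n,a[:2],b[:2])
    if a: print(onz(ray(S,a[0]['uv']),.169 if n=='lid_handle' else .164))
togo([.522,-.002,.324],6.6)
im=S['color'][120:220,190:325,::-1]
cv2.imwrite('pics/f.png',cv2.resize(im,(675,500),interpolation=cv2.INTER_CUBIC))
E
```

```text
[ 0.523 -0.003  0.387] [-28.254  11.69   24.752 113.666  -5.888  55.839   5.856]
lid_handle [{'uv': [252.9, 182.4], 'conf': 0.77}] []
[ 0.527 -0.003  0.169]
catch_wing [{'uv': [294.8, 165.9], 'conf': 0.58}] [{'uv': [252.1, 262.7], 'conf': 0.67}]
[0.476 0.13  0.164]
t 9.525 shift [-0.   -0.09  6.27] turn [-0. -0.  0.] open 0.702 F [ 0.1 -0.5 -0.3] g 0.0 yang 6.6
```

View pics/f.png

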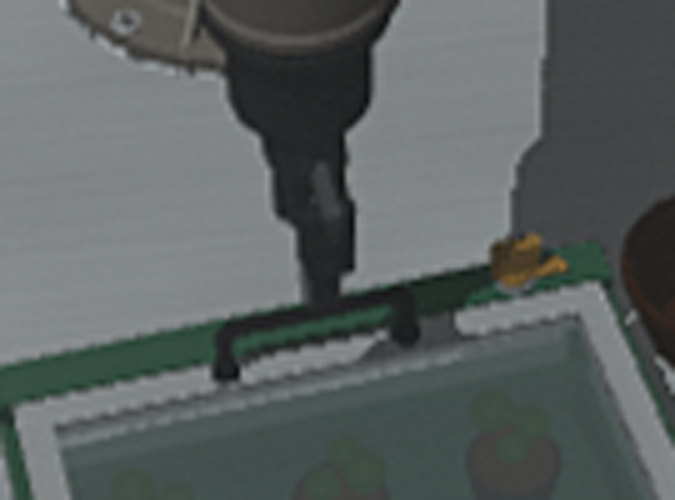

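The catch (515,260) stays clear, and the gripper is over the middle of the handle bar.

Request:
arm_command(series="0 0 3 0 0 0 6; 0 0 2 0 0 0 6; 0 0 1.3 0 0 0 6; 0 0 0 0 0 0 4; 0 0 0 0 0 0 2; 0 0 0 0 0 0 0.4; 0 0 0 0 0 0 0.3; 0 0 0 0 0 0 0.3; 0 0 0 0 0 0 0.3; 0 0 0 0 0 0 0.3", grip_force=40)

```text
time: 10.78
ee_pos: [0.5227, -0.0029, 0.3244]
ee_rot: [[-0.114, 0.993, -0.0], [0.993, 0.114, 0.0], [0.001, -0.0, -1.0]]
wrist_force: [-7.0, 0.7, 8.6]
opening: 0.099
grasp_force: 39.0
```

```bash
python3 - <<'E'
from h import *
np.set_printoptions(precision=2,suppress=True)
o=observe();print(o['ee_pos'],o['time'],o['opening'],o['wrist_force'],o['grasp_force'],o['qpos'])
R=np.array(o['ee_rot'])
# arc, tool kept upright; start angle 0, per-step shift in tool y (ahead) and z
c=np.array([-.240,.054])
for t in range(0,50,5):
    a=np.radians(t); h=lambda a:np.array([-.240*np.cos(a)+.054*np.sin(a),.240*np.sin(a)+.054*np.cos(a)])
    print(t+5,100*(h(a+np.radians(5))-h(a)),100*(h(a+np.radians(5))-h(0)))
E
```

```text
[ 0.52 -0.    0.32] 10.775 0.09915856657918382 [-7.01  0.69  8.6 ] 39.045894742012024 [-26.81  16.47  23.78 117.05  -8.86  48.18   8.59]
5 [0.56 2.07] [0.56 2.07]
10 [0.74 2.01] [1.3  4.09]
15 [0.91 1.94] [2.22 6.03]
20 [1.08 1.86] [3.29 7.88]
25 [1.24 1.75] [4.53 9.64]
30 [1.38 1.64] [ 5.92 11.28]
35 [1.52 1.51] [ 7.44 12.79]
40 [1.65 1.37] [ 9.09 14.16]
45 [1.76 1.23] [10.85 15.39]
50 [1.86 1.07] [12.71 16.46]
```

Request:
arm_command(series="0 0.26 -1.05 0 0 0 0.3; 0 0.3 -1.03 0 0 0 0.3; 0 0.35 -1.01 0 0 0 0.3; 0 0.39 -1 0 0 0 0.3; 0 0 0 0 0 0 0.3")

```text
time: 11.4
ee_pos: [0.5356, -0.0013, 0.3656]
ee_rot: [[-0.114, 0.993, -0.001], [0.993, 0.114, 0.0], [0.0, -0.001, -1.0]]
wrist_force: [-8.7, 0.8, -0.2]
opening: 0.098
grasp_force: 39.3
```

Request:
arm_command(series="0 0.43 -0.98 0 0 0 0.3; 0 0.48 -0.96 0 0 0 0.3; 0 0.52 -0.94 0 0 0 0.3; 0 0.56 -0.92 0 0 0 0.3; 0 0.6 -0.89 0 0 0 0.3; 0 0.64 -0.86 0 0 0 0.3; 0 0.67 -0.84 0 0 0 0.3; 0 0.71 -0.8 0 0 0 0.3; 0 0 0 0 0 0 0.3")

```text
time: 12.52
ee_pos: [0.5809, 0.0041, 0.4381]
ee_rot: [[-0.114, 0.993, -0.003], [0.993, 0.114, 0.001], [0.001, -0.003, -1.0]]
wrist_force: [-22.5, 2.4, 16.7]
opening: 0.099
grasp_force: 40.3
```

```bash
python3 - <<'E'
from h import *
S=snapshot('side');o=observe();print(o['ee_pos'],o['wrist_force'],o['moment'],o['opening'],o['grasp_force'],o['qpos'])
cv2.imwrite('pics/g.png',cv2.resize(S['color'][80:310,150:450,::-1],(780,598)))
E
```

```text
[0.58065017 0.00408689 0.43778446] [-22.92002212   2.28644622  16.09323487] [0.49210924 4.87234618 0.06251774] 0.09820129728160368 40.236557722091675 [-27.55707177  14.69592303  25.22418088 103.32798847  -7.00796507
  63.69202839   6.6371055 ]
```

View pics/g.png

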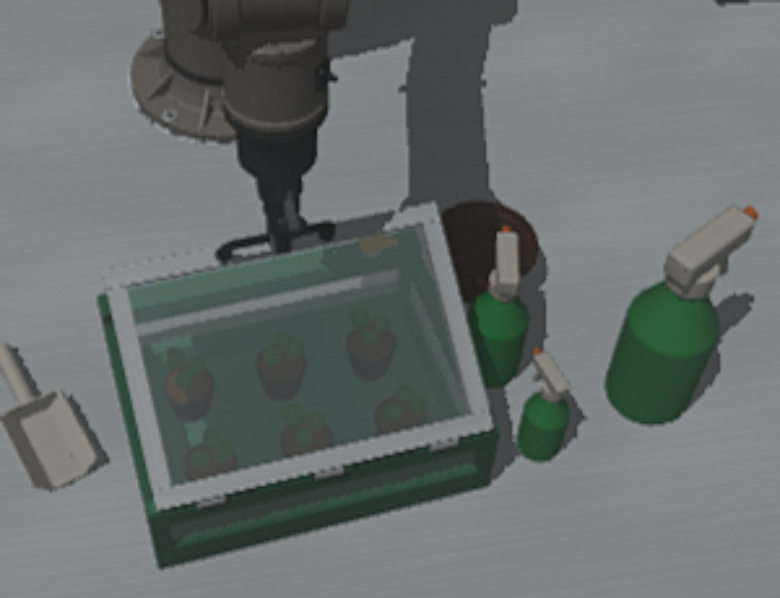

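The lid is up about 30° in the grip, and the objects are untouched. Force is building towards the hinge, so I'll ease outward a little and carry on to 45°.

Request:
arm_command(series="0 -0.1 -0.1 0 0 0 0.3; 0 0.7 -0.79 0 0 0 0.3; 0 0.74 -0.76 0 0 0 0.3; 0 0 0 0 0 0 0.3")

```text
time: 13.08
ee_pos: [0.5954, 0.006, 0.4542]
ee_rot: [[-0.115, 0.993, 0.001], [0.993, 0.115, 0.001], [0.001, 0.001, -1.0]]
wrist_force: [-7.7, 3.7, 2.9]
opening: 0.102
grasp_force: 39.9
```

Request:
arm_command(series="0 0.78 -0.72 0 0 0 0.3; 0 0.82 -0.69 0 0 0 0.3; 0 0 0 0 0 0 0.3")

```text
time: 13.45
ee_pos: [0.6112, 0.008, 0.468]
ee_rot: [[-0.115, 0.993, 0.0], [0.993, 0.115, 0.001], [0.001, 0.0, -1.0]]
wrist_force: [-7.3, 6.4, 2.3]
opening: 0.095
grasp_force: 39.6
```

Request:
arm_command(series="0 0.84 -0.66 0 0 0 0.3; 0 0.87 -0.62 0 0 0 0.3; 0 0 0 0 0 0 0.3; 0 0 0 0 0 0 0.3; 0 0 0 0 0 0 0.3; 0 0 0 0 0 0 0.3")

```text
time: 14.2
ee_pos: [0.6279, 0.01, 0.4804]
ee_rot: [[-0.115, 0.993, 0.0], [0.993, 0.115, 0.001], [0.001, 0.0, -1.0]]
wrist_force: [-4.8, 6.3, 1.0]
opening: 0.097
grasp_force: 39.5
```

```bash
python3 - <<'E'
from h import *
S=snapshot('side');o=observe();print(o['time'],o['ee_pos'],o['wrist_force'],o['opening'],o['grasp_force'],np.abs(o['joint_velocities']).max())
# lid angle from handle height and from lid outline overlay at 40,45,50 deg
v=[.626,.010,.115];c,s=np.cos(v[2]),np.sin(v[2])
im=cv2.resize(S['color'][80:310,150:450,::-1],(780,598)).copy()
for t,col in((40,(255,0,0)),(45,(0,0,255)),(50,(0,255,255))):
    a=np.radians(t);P=[]
    for y in(.18,-.18):
        X=np.array([.135-.25*np.cos(a)+.016*np.sin(a),y,.115+.25*np.sin(a)+.016*np.cos(a)])
        u=proj(S,[v[0]+c*X[0]-s*X[1],v[1]+s*X[0]+c*X[1],X[2]]);P.append([(u[0]-150)*2.6,(u[1]-80)*2.6])
    cv2.polylines(im,[np.int32(P)],False,col,1)
cv2.imwrite('pics/h.png',im)
from scipy.optimize import brentq
z=o['ee_pos'][2]-.155;print('angle by height',np.degrees(brentq(lambda a:.115+.24*np.sin(a)+.054*np.cos(a)-z,0,1.2)))
for n in['pot','mister','scoop']:print(n,[np.round(onz(ray(S,q['uv']),0),3) for q in tip_of(n,S)])
E
```

```text
14.25 [0.62785092 0.01002836 0.48037865] [-4.26961984  6.63976439  0.39127627] 0.09925276172587569 39.51451778411865 0.05079835677029398
angle by height 46.10120585584853
pot [array([0.446, 0.275, 0.   ])]
mister [array([0.699, 0.278, 0.   ]), array([0.57 , 0.253, 0.   ]), array([0.649, 0.434, 0.   ])]
scoop [array([ 0.572, -0.289,  0.   ])]
```

View pics/h.png

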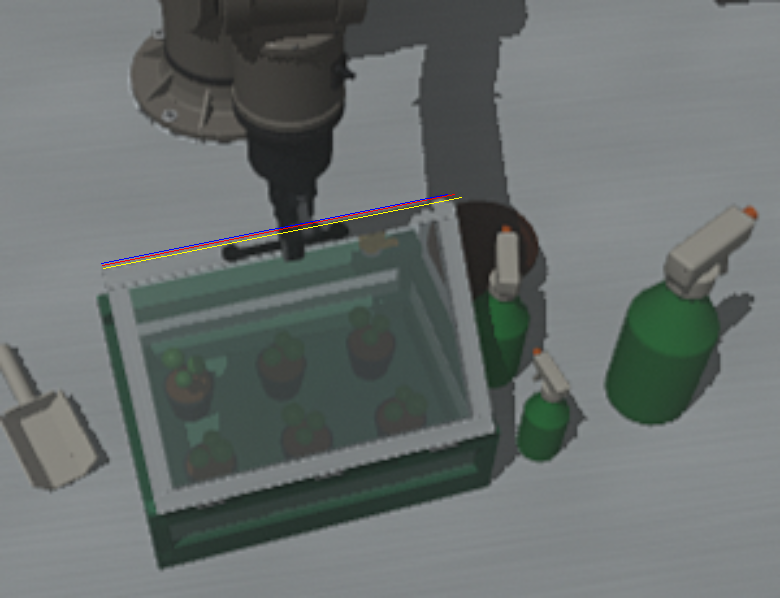

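The chord from the shut pose (189 mm on a 246 mm radius) gives 45.1°, and the handle height gives 46.1°. The grip is steady at 39.5 N and nothing else has moved, so I'll hand in.

```bash
python3 -c "
from station import *
print(finish_job())"
```

```text
the job is handed in; nothing more can be done
None
```

I turned the catch clear to about 90°, then lifted the lid by its handle to about 45° and held it still in the grip at hand-in; pot, scoop and mister stayed where they were, and the station gave no verdict.

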